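Complete the mesh-basket carrier and hold it level above its six-well plate

TASK

One hole of the basket carrier on the six-well plate is still empty: find which of the three loose mesh baskets on the bench fits it, drop that one in until its rim rests on the carrier, let go of it, and leave the other two on the bench. Then take the full carrier by its handle, lift it straight up off the plate without tipping it, and hold it steady and level about 8 cm above the plate, with all six baskets seated, so that a colleague can swap in the fresh plate underneath: finish while still holding it there. Do not push the other things on the bench about.

Things in the scene. Friction and masses are not known exactly. Their poses are not given: they have to be found in the camera images.
- light_base: Transmitted-light base of the stereo microscope (the microscope itself is swung aside): a white slab 280 x 230 mm and 45 mm high with a flat glass window on top, fixed to the bench. Origin at the centre of its underside on the bench; x and y along its sides. The plate stands on it.
- plate: Clear six-well plate, 128 x 86 mm at the foot and 20 mm high, fixed on the glass of the light base. Origin at the centre of its underside (45 mm above the bench), x along its long side, z up. (A second, fresh plate lies to the left of the light base: it plays no part and stays there.)
- carrier: Grey carrier lying loose on the plate, 110 g empty: deck 130 x 88 x 4 mm with six 26 mm through holes (x = -39, 0, 39; y = -19.5, 19.5 mm) and a 6 mm skirt that hangs over the plate's edge with 1.5 mm of play. Origin: centre of the deck's underside, at the plate's top; x along its long side, z up. Seated rims stand 7 mm above the deck, bodies hang 13 mm below it.
- carrier_grip (a point): Middle of the carrier's handle: a flat-sided grey bar 58 mm long (carrier x), 12 mm wide (carrier y) and 12 mm high, carried by two round 8 mm uprights at carrier x = -22 and 22 mm. This point is the bar's centre, on the carrier's centre line, 44 mm above the deck's underside (40 mm above the deck's top). Axes as the carrier.
- empty_hole (a point): Centre of the carrier's empty hole, 26 mm in diameter, at the deck's top face; at the carrier's (39, 19.5, 4) mm, a corner hole. Axes as the carrier. A basket seated in it has its origin 17 mm below this point.
- basket_narrow: Loose frosted-white mesh-bottomed basket, 24 mm tall, standing mouth up on the bench: round body 19 mm in diameter, 17 mm high, foot chamfered 1.5 mm; above it a straight-sided rim 23.5 mm in diameter, 7 mm high. Origin: centre of its underside, z towards the mouth. Its rim is narrower than the carrier's hole, so that it falls through. 11 g. The three baskets change places between runs.
- basket_middle: Loose frosted-white mesh-bottomed basket, 24 mm tall, standing mouth up on the bench: round body 24 mm in diameter, 17 mm high, foot chamfered 1.5 mm; above it a straight-sided rim 32 mm in diameter, 7 mm high. Origin: centre of its underside, z towards the mouth. The one that fits: the body enters the hole with 1 mm of play all round. 14 g. The three baskets change places between runs.
- basket_wide: Loose frosted-white mesh-bottomed basket, 24 mm tall, standing mouth up on the bench: round body 34 mm in diameter, 17 mm high, foot chamfered 1.5 mm; above it a straight-sided rim 42 mm in diameter, 7 mm high. Origin: centre of its underside, z towards the mouth. Its body is wider than the carrier's hole and does not enter. 20 g. The three baskets change places between runs.
- petri_dish: Bystander: closed clear Petri dish, 60 mm in diameter and 15 mm high, loose on the bench near the baskets. Origin at the centre of its underside.
- marker: Bystander: white marker pen with a red cap lying on the bench, 125 mm long, 17 mm thick. Origin at its middle on the bench, x along the pen.
- forceps: Bystander: steel forceps lying on the bench, 140 mm long, 20 mm wide, 9 mm high. Origin at the bench about the middle, x along them towards the points.
- tube_rack: Bystander: small orange microtube rack with tubes, 100 x 55 mm and 50 mm high, loose on the bench. Origin at the centre of its underside.
- seated_1: Basket of the middle size (body 24 mm, rim 32 mm, 24 mm tall) already seated, loose, in the carrier's hole at carrier (-39, -19.5) mm. Origin at the centre of its underside, 13 mm below the deck's underside when seated.
- seated_2: Basket of the middle size (body 24 mm, rim 32 mm, 24 mm tall) already seated, loose, in the carrier's hole at carrier (-39, 19.5) mm. Origin at the centre of its underside, 13 mm below the deck's underside when seated.
- seated_3: Basket of the middle size (body 24 mm, rim 32 mm, 24 mm tall) already seated, loose, in the carrier's hole at carrier (0, -19.5) mm. Origin at the centre of its underside, 13 mm below the deck's underside when seated.
- seated_4: Basket of the middle size (body 24 mm, rim 32 mm, 24 mm tall) already seated, loose, in the carrier's hole at carrier (0, 19.5) mm. Origin at the centre of its underside, 13 mm below the deck's underside when seated.
- seated_5: Basket of the middle size (body 24 mm, rim 32 mm, 24 mm tall) already seated, loose, in the carrier's hole at carrier (39, -19.5) mm. Origin at the centre of its underside, 13 mm below the deck's underside when seated.
Things that resemble listed ones, but are neither listed nor needed, are in the scene too. What is shaped like the seated_3 but brown or orange is not meant.

How it is judged:
By the outcome, as a careful person would: the job done as asked, in the order asked, and still so for the second after the job is handed in, while the arm keeps its last pose, push and grip.
It also fails if it takes over 51 s, if anything falls off the work surface, if the arm or the gripper's body presses on something with over 40 N, if the wrist force passes 120 N, or if a joint passes its speed limit or range.

ROBOT

A 6-joint arm with a two-finger parallel gripper is mounted at the origin on the work surface. World frame = base frame: x ahead of the robot, y to its left, z up, the work surface at z = 0. Lengths are in m, angles in rad, forces in N, time in s.
With the tool pointing down it reaches from about 0.3 to 0.875 m from the base axis. Payload 6.4 kg.
Tool frame: the origin (TCP) lies between the finger pads; the fingertips stand 25 mm ahead of it and the grasp point (between the pads) lies 6 mm ahead of it; z points along the fingers, y is the line along which they close (so a half turn about z gives the same grasp; the last joint's range is limited). The gripper opens to 85 mm and grips with 20 to 120 N. Pads are 22 mm wide; open, the fingers measure 114 mm over their backs; the gripper's body (76 mm by 85 mm) begins 54 mm behind the grasp point. The pads swing forward as they close: fully open they stand 13 mm farther back than shut.
Start: joints at [-1.458, 0.181, 1.607, -0, 1.354, -0.206], TCP at [0.18, -0.546, 0.256] pointing down, gripper open.
Joint ranges: [-2.99, 2.99], [-0.89, 2.07], [0.3, 2.58], [-1.14, 4.28], [0, 2.63], [-3.12, 3.12]. Speed limits (rad/s): [2.57, 2.57, 3.01, 3.14, 3.14, 3.14].

INTERFACE

Orientations are given as a unit quaternion [w, x, y, z].
In Python, from bench import ctrl gives the robot as it stands.
- The arm moves only by the tool servo_tool, never from a script. Its argument "series" is text: rows parted by semicolons, each of 7 numbers parted by spaces: the gripper command: -1 is fully open, 1 is shut, values between are in proportion, then the shift along the tool's x, y, z in m, then the turn, a rotation vector about the tool's x, y, z in degrees. A call has 1 to 12 rows; each row is the pose to reach, as a shift and turn from the pose commanded when the call began, along the tool's axes at that moment; what a row does not reach only later rows make up. A row lasts 1/12 s, in which the tool goes at most 41.7 mm and 7.16 degrees, less where a joint would pass 70% of its speed; a pose out of reach is approached as far as the arm can. A call with a gripper value outside its range is refused whole. The fingers move at their own pace and stop on an object; the grip force is fixed at half the most. Time passes only in rows, so rows that repeat a pose let the fingers close. It gives the time, the measured TCP pose, the force, the opening and the grip force at its end, in the units of the state.
- ctrl.get_obs(): the state, without advancing time (a new reading comes with each control period).
- ctrl.camera(name): name is "scene" or "top"; returns a dict with "img" (480x640x3 uint8, red, green, blue), "z_map" (480x640 float32, m along the optical axis (not along the pixel's ray), 0 where there is no reading), "fovy" (degrees; the focal length in pixels is half the picture's height over the tangent of half this angle, whatever the lens; pixels are square), "cx", "cy" (the principal point, pixels), "extrinsics" (4x4, takes a point from camera to world coordinates). Camera axes: x right, y down, z forward; pixel columns grow to the right and rows downward; lengths in m; the calibration is good to about 2 mm. A picture is of the moment at which its call begins.
- ctrl.hand_in(): hands the job in; it is judged then, once.
The state is a dict: "time_s": time; "q": joint angles; "dq": joint speeds; "joint_efforts": joint torques, N m; "eef_pos": TCP position; "eef_rot": TCP orientation; "wrist_force": force on the tool from outside, world axes, zero at the start; "torque": the same for the moment, N m; "opening": opening from 0.0 (shut) to 1.0 (fully open); "grasp_force": force on a finger pad.
Only numpy, scipy, OpenCV 4.12 (cv2) and the standard library are available. Lean on these libraries where they do the work, as an engineer would, in place of code of your own. Each camera call takes 0.05 s, during which the arm holds its last target. There are 200 camera calls.

## Working session

There is one attempt and no reset: what is moved stays moved. The work goes in short steps, Python scripts to look and compute and a tool call to move; the robot and the scene stay as the last step left them, time stands still between calls to the robot, and variables do not carry over. Pictures are saved under pics/ and viewed, at most 10 in all, crops included, and the job is handed in when it is done.

Besides the shell and the picture viewer there is one more tool, called after "Call:" by a JSON object that holds its "name" and its "arguments", one argument or row to a line. servo_tool: Moves the arm, as the interface text tells. Its arguments: {"type":"object","properties":{"series":{"type":"string"}},"required":["series"]}

```bash
mkdir -p pics
cat > h.py <<'E'
import numpy as np, cv2
from bench import ctrl
def cam(n):
    c=ctrl.camera(n); c['f']=240/np.tan(np.radians(c['fovy'])/2); return c
def pts(c):
    z=c['z_map']; v,u=np.mgrid[:480,:640]
    P=np.stack([(u-c['cx'])/c['f']*z,(v-c['cy'])/c['f']*z,z],-1)
    E=c['extrinsics']; return P@E[:3,:3].T+E[:3,3]
def ray(c,u,v,h):
    E=c['extrinsics']; d=E[:3,:3]@np.array([(u-c['cx'])/c['f'],(v-c['cy'])/c['f'],1]); o=E[:3,3]
    return o+d*(h-o[2])/d[2]
def save(c,n): cv2.imwrite('pics/'+n,c['img'][:,:,::-1])
E
python3 - <<'E'
from h import *
for n in('top','scene'):
    c=cam(n); save(c,n+'1.png'); np.savez(n+'1.npz',**c); print(n,c['fovy'],c['cx'],c['cy'],c['extrinsics'].round(3).tolist())
o=ctrl.get_obs(); print(o['time_s'],o['eef_pos'],o['eef_rot'],o['opening'])
E
```

```text
top 51.23441368442727 324.9111642054105 243.88534801951693 [[-0.005, -0.989, 0.145, 0.425], [-1.0, 0.005, -0.0, -0.128], [-0.0, -0.145, -0.989, 1.034], [0.0, 0.0, 0.0, 1.0]]
scene 53.38737264431381 320.67898745116145 239.62044875880574 [[0.161, 0.581, -0.798, 1.351], [0.987, -0.109, 0.12, -0.236], [-0.017, -0.806, -0.591, 0.643], [0.0, 0.0, 0.0, 1.0]]
0.1 [ 0.18017889 -0.54558577  0.25551045] [-7.57771523e-04  9.87325244e-01  1.58708183e-01  4.29919386e-05] 1.0019340161076336
```

View pics/top1.png

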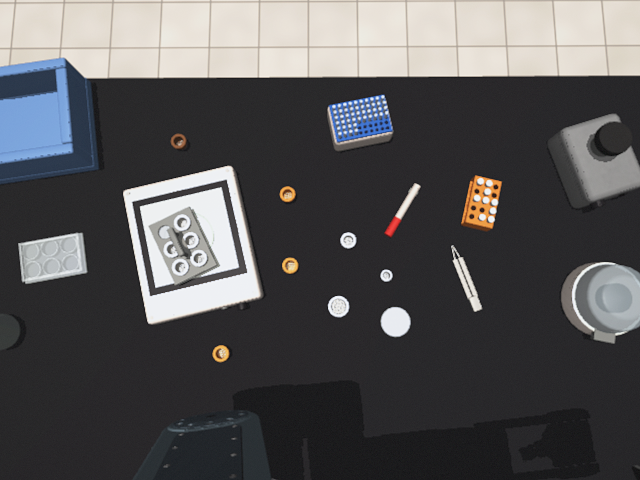

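View pics/scene1.png

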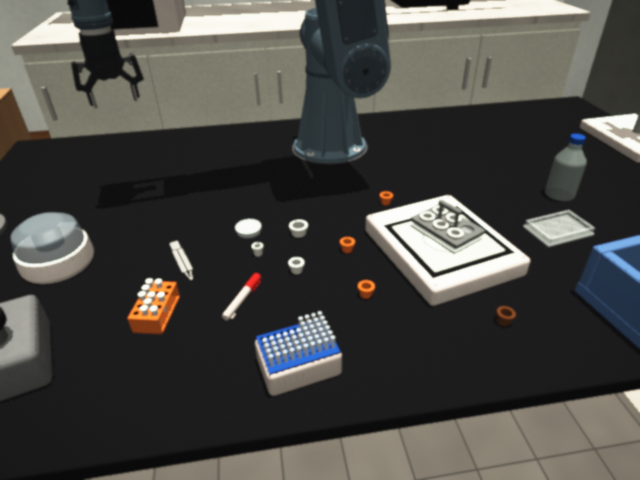

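The three white candidates in the top view are at (348,240), (386,275) and (338,306). The orange and brown ones at (288,194), (290,265), (221,353) and (179,141) are not meant. The carrier is around (185,245), with its empty hole seemingly at (165,232). Next I measure the sizes and view an enlarged crop.

Run:
```python
from h import *
T=dict(np.load('top1.npz')); S=dict(np.load('scene1.npz'))
a=cv2.resize(T['img'][205:335,310:420],None,fx=4,fy=4,interpolation=cv2.INTER_CUBIC)
b=cv2.resize(T['img'][195:295,140:230],None,fx=5.2,fy=5.2,interpolation=cv2.INTER_CUBIC)[:520]
b=b[:,:350+118]
m=np.zeros((520,440+b.shape[1]-120,3),np.uint8); m[:520,:440]=a; m[:520,440:]=b[:,:m.shape[1]-440]
cv2.imwrite('pics/crop1.png',m[:,:,::-1])
# baskets: white blobs -> rim circle at z=24mm
for n,c in (('top',T),('scene',S)):
    g=c['img'].min(2); sat=c['img'].max(2).astype(int)-g
    k=((g>95)&(sat<40)).astype(np.uint8)
    cs,_=cv2.findContours(k,cv2.RETR_EXTERNAL,cv2.CHAIN_APPROX_NONE)
    for q in cs:
        A=cv2.contourArea(q)
        if 50<A<1500:
            (u,v),(w,hh),an=cv2.fitEllipse(q); p=ray(c,u,v,.024)
            if n=='scene' and not(200<u<330 and 210<v<290): continue
            print(n,round(u,1),round(v,1),'axes',round(w,1),round(hh,1),'A',A,'pos',p.round(4),'mm',round(max(w,hh)/c['f']*np.linalg.norm(p-c['extrinsics'][:3,3])*1000,1))
P=pts(T)
roi=np.zeros((480,640),bool); roi[195:295,140:230]=1
Z=P[...,2]
hist,e=np.histogram(Z[roi&(T['z_map']>0)],bins=np.arange(.03,.14,.004)); print(list(zip(e.round(3),hist)))
for nm,lo,hi in(('handle',.106,.125),('deck+',.064,.125)):
    k=(roi&(Z>lo)&(Z<hi)).astype(np.uint8); xy=P[k>0][:,:2].astype(np.float32)
    print(nm,len(xy),cv2.minAreaRect(xy), xy.mean(0), Z[k>0].mean())
```

```text
top 395.2 321.5 axes 29.2 30.0 A 686.5 pos [ 0.4163 -0.2674  0.024 ] mm 61.1
top 338.2 306.1 axes 20.8 21.1 A 343.0 pos [ 0.4473 -0.1539  0.024 ] mm 42.7
top 386.0 275.1 axes 11.8 12.1 A 110.5 pos [ 0.509  -0.2511  0.024 ] mm 24.8
top 466.4 281.3 axes 10.7 74.7 A 595.0 pos [ 0.4957 -0.4129  0.024 ] mm 156.9
top 347.9 239.9 axes 15.8 16.0 A 196.5 pos [ 0.5815 -0.1751  0.024 ] mm 32.7
top 408.1 199.5 axes 7.8 50.9 A 256.5 pos [ 0.6653 -0.3003  0.024 ] mm 107.1
top 330.3 150.9 axes 33.1 36.4 A 208.5 pos [ 0.7704 -0.1404  0.024 ] mm 77.6
scene 296.0 263.5 axes 15.7 15.8 A 184.5 pos [ 0.5886 -0.1735  0.024 ] mm 32.5
scene 257.0 247.2 axes 11.6 13.1 A 103.5 pos [ 0.5181 -0.2496  0.024 ] mm 28.4
scene 298.0 226.5 axes 16.7 18.9 A 235.5 pos [ 0.4567 -0.1529  0.024 ] mm 43.2
scene 247.9 226.8 axes 17.2 26.7 A 358.0 pos [ 0.4362 -0.266   0.024 ] mm 61.8
[(np.float64(0.03), np.int64(0)), (np.float64(0.034), np.int64(1)), (np.float64(0.038), np.int64(102)), (np.float64(0.042), np.int64(2964)), (np.float64(0.046), np.int64(2759)), (np.float64(0.05), np.int64(257)), (np.float64(0.054), np.int64(16
[... 321 characters left out ...]
np.float64(0.094), np.int64(0)), (np.float64(0.098), np.int64(0)), (np.float64(0.102), np.int64(2)), (np.float64(0.106), np.int64(13)), (np.float64(0.11), np.int64(71)), (np.float64(0.114), np.int64(127)), (np.float64(0.118), np.int64(3)), (np.float64(0.122), np.int64(0)), (np.float64(0.126), np.int64(0)), (np.float64(0.13), np.int64(0)), (np.float64(0.134), np.int64(0))]
handle 214 ((0.5663726925849915, 0.1509425938129425), (0.058477431535720825, 0.01291720662266016), 26.612075805664062) [0.5664436  0.15027885] 0.11415134101851847
deck+ 2604 ((0.5674571394920349, 0.15196442604064941), (0.13200652599334717, 0.08932358771562576), 26.412090301513672) [0.5652021  0.14892484] 0.07453927827737201
```

View pics/crop1.png

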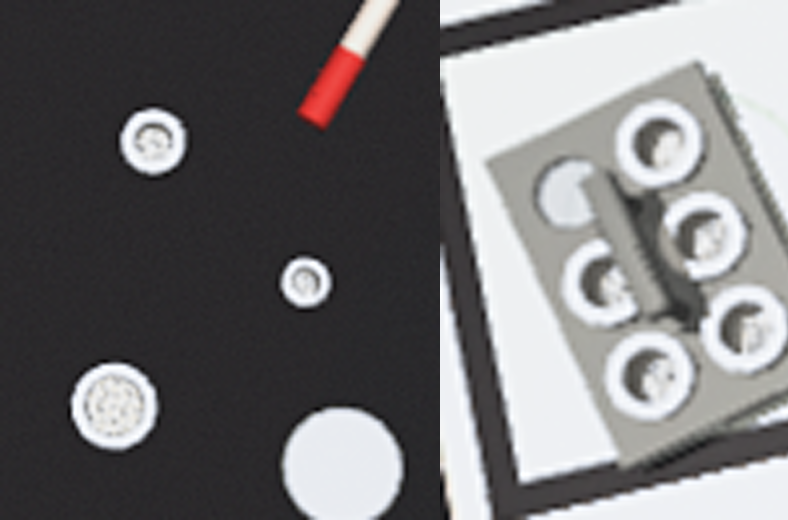

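The crop shows the middle basket at top-view pixel (348,240). Its rim measures 32.7 mm, against 24.8 mm for the narrow one at (386,275) and 42.7 mm for the wide one at (338,306). The empty hole is the upper-left one, at about (165,232).

Next I compute the moves and refine the hole position.

```bash
cat >> h.py <<'E'
from scipy.spatial.transform import Rotation as R
def go(p,yawy):
    """tool-frame shift (mm) and turn (deg) from the present pose to TCP p, pointing down, tool y at world angle yawy"""
    o=ctrl.get_obs(); q=o['eef_rot']; A=R.from_quat([q[1],q[2],q[3],q[0]])
    y=np.array([np.cos(np.radians(yawy)),np.sin(np.radians(yawy)),0]); z=np.array([0,0,-1.])
    B=R.from_matrix(np.stack([np.cross(y,z),y,z],1))
    print('now',o['time_s'],o['eef_pos'].round(4),'shift mm',(A.inv().apply(np.array(p)-o['eef_pos'])*1000).round(1),'turn',np.degrees((A.inv()*B).as_rotvec()).round(1))
E
python3 - <<'E'
from h import *
T=dict(np.load('top1.npz')); S=dict(np.load('scene1.npz'))
th=np.radians(26.5); c0=np.array([.567,.1515]); Rz=np.array([[np.cos(th),-np.sin(th)],[np.sin(th),np.cos(th)]])
H=c0+Rz@[.039,.0195]; print('hole pred',H,'ray',ray(T,165,231.9,.069))
hol=np.array([(-39,-19.5),(-39,19.5),(0,-19.5),(39,-19.5),(0,19.5)])/1000
for n,c in(('top',T),('scene',S)):
    g=c['img'].min(2); k=(g>(190 if n=='top' else 175)).astype(np.uint8)
    E=np.linalg.inv(c['extrinsics'])
    for i,h in enumerate(hol):
        w=np.r_[c0+Rz@h,.076,1]; p=E@w; u=c['f']*p[0]/p[2]+c['cx']; v=c['f']*p[1]/p[2]+c['cy']
        # rim ring centroid: bright filled contour near the prediction
        m=np.zeros_like(k); cv2.circle(m,(round(u),round(v)),12,1,-1)
        cs,_=cv2.findContours(k*m,cv2.RETR_EXTERNAL,cv2.CHAIN_APPROX_NONE); q=max(cs,key=cv2.contourArea)
        if len(q)<6: continue
        (a,b),ax,_=cv2.fitEllipse(q); r=ray(c,a,b,.076)[:2]
        print(n,i,(round(u,1),round(v,1)),(round(a,1),round(b,1)),np.round(ax,1),'err carrier mm',((r-w[:2])*1000).round(1))
go([.583,-.1745,.12],-18.5)
big=[cv2.resize(S['img'][195:255,400:500],None,fx=6,fy=6,interpolation=cv2.INTER_CUBIC)]
cv2.imwrite('pics/crop2.png',big[0][:,:,::-1])
E
```

```text
hole pred [0.59320158 0.18635293] ray [0.59214094 0.18458809 0.069     ]
top 0 (np.float64(198.0), np.float64(257.4)) (198.1, 257.7) [15.2 16.7] err carrier mm [-0.6 -0.1]
top 1 (np.float64(179.6), np.float64(266.5)) (179.4, 266.8) [15.7 16.4] err carrier mm [-0.6  0.2]
top 2 (np.float64(189.6), np.float64(239.5)) (190.6, 239.3) [13.5 15.1] err carrier mm [ 0.3 -2. ]
top 3 (np.float64(181.3), np.float64(221.9)) (181.4, 222.1) [15.  16.3] err carrier mm [-0.5 -0.2]
top 4 (np.float64(171.2), np.float64(248.5)) (169.5, 249.5) [11.6 15.3] err carrier mm [-1.8  3.2]
scene 0 (np.float64(426.5), np.float64(215.2)) (427.1, 212.6) [17.2 22.7] err carrier mm [-9.7  4.7]
scene 1 (np.float64(439.2), np.float64(209.3)) (437.5, 207.0) [17.4 21.5] err carrier mm [-9.5 -0.4]
scene 2 (np.float64(440.1), np.float64(223.4)) (438.4, 222.0) [ 9.1 18.6] err carrier mm [-5.5 -1.7]
scene 3 (np.float64(454.5), np.float64(232.0)) (456.4, 231.9) [ 9.2 19.3] err carrier mm [0.3 4. ]
scene 4 (np.float64(452.9), np.float64(217.1)) (448.4, 215.1) [ 6.9 13.3] err carrier mm [-9.2 -6.3]
now 0.1 [ 0.1802 -0.5456  0.2555] shift mm [ 498.8 -225.9  136. ] turn [ -0.1  -0.1 -53.2]
```

View pics/crop2.png

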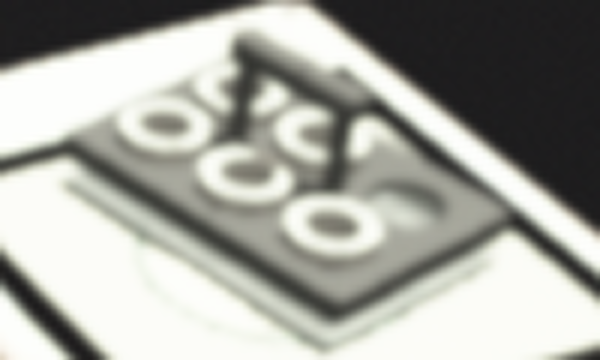

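The scene crop shows the empty hole at the right-hand corner, crop (405,203), beside the handle. It agrees with the top view. Carrier centre is about (0.5665, 0.1515) with yaw 26.5°. I now move over the middle basket.

Call:
{"name": "servo_tool", "arguments": {
  "series": "-0.3 0.041 -0.019 0.011 0 0 -5; -0.3 0.082 -0.037 0.022 0 0 -10; -0.3 0.123 -0.056 0.033 0 0 -15; -0.3 0.164 -0.075 0.044 0 0 -20; -0.3 0.205 -0.093 0.056 0 0 -25; -0.3 0.246 -0.112 0.067 0 0 -30; -0.3 0.287 -0.131 0.078 0 0 -35; -0.3 0.328 -0.149 0.089 0 0 -40; -0.3 0.369 -0.168 0.1 0 0 -45; -0.3 0.41 -0.187 0.112 0 0 -50; -0.3 0.455 -0.207 0.124 0 0 -53.2; -0.3 0.499 -0.226 0.136 0 0 -53.2"
}}

```text
time_s: 1.1
eef_pos: [0.5379, -0.2151, 0.1351]
eef_rot: [-0.0, 0.811, 0.585, -0.0]
wrist_force: [0.2, -1.3, 0.1]
opening: 0.655
grasp_force: 0.0
```

Call:
{"name": "servo_tool", "arguments": {
  "series": "-0.3 0 0 0 0 0 0; -0.3 0 0 0 0 0 0; -0.3 0 0 0 0 0 0; -0.3 0 0 0 0 0 0"
}}

```text
time_s: 1.43
eef_pos: [0.5363, -0.2179, 0.1361]
eef_rot: [0.0, 0.812, 0.584, -0.0]
wrist_force: [0.7, -0.7, 0.1]
opening: 0.648
grasp_force: 0.0
```

Run:
```python
from h import *
go([.583,-.1745,.044],-18.5); o=ctrl.get_obs(); print(o['opening'],o['wrist_force'])
c=cam('scene'); cv2.imwrite('pics/hov.png',cv2.resize(c['img'][150:300,210:390],None,fx=4,fy=4,interpolation=cv2.INTER_CUBIC)[:,:,::-1])
```

```text
now 1.4333 [ 0.5363 -0.2179  0.1361] shift mm [56.  30.4 92. ] turn [-0.   0.  -0.1]
0.6481348749866586 [ 0.65215297 -0.7265848   0.13271686]
```

View pics/hov.png

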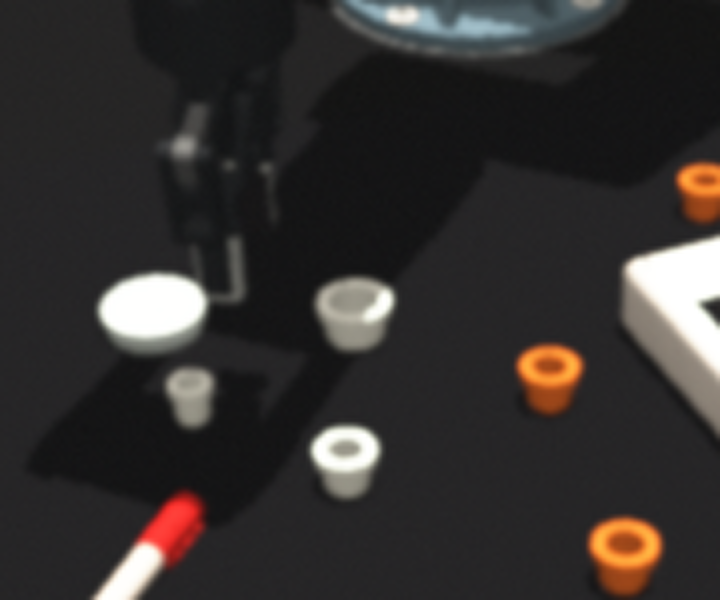

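The scene crop shows the middle basket at crop (345,450), clear of the gripper and of the narrow and wide baskets. I go above it, then descend.

Call:
{"name": "servo_tool", "arguments": {
  "series": "-0.3 0.028 0.015 0 0 0 0; -0.3 0.056 0.0304 0.01 0 0 0; -0.3 0.056 0.0304 0.03 0 0 0; -0.3 0.056 0.0304 0.045 0 0 0; -0.3 0.056 0.0304 0.06 0 0 0; -0.3 0.056 0.0304 0.07 0 0 0; -0.3 0.056 0.0304 0.078 0 0 0; -0.3 0.056 0.0304 0.084 0 0 0; -0.3 0.056 0.0304 0.088 0 0 0; -0.3 0.056 0.0304 0.09 0 0 0; -0.3 0.056 0.0304 0.092 0 0 0; -0.3 0.056 0.0304 0.092 0 0 0"
}}

```text
time_s: 2.48
eef_pos: [0.5837, -0.1737, 0.0441]
eef_rot: [0.0, 0.812, 0.584, 0.0]
wrist_force: [0.6, -0.2, 0.5]
opening: 0.649
grasp_force: 0.0
```

Run:
```python
from h import *
go([.583,-.1745,.044],-18.5)
c=cam('scene'); cv2.imwrite('pics/near.png',cv2.resize(c['img'][190:300,240:360],None,fx=5,fy=5,interpolation=cv2.INTER_CUBIC)[:,:,::-1])
```

```text
now 2.4833 [ 0.5837 -0.1737  0.0441] shift mm [-1.  -0.4  0.1] turn [ 0.  0. -0.]
```

View pics/near.png

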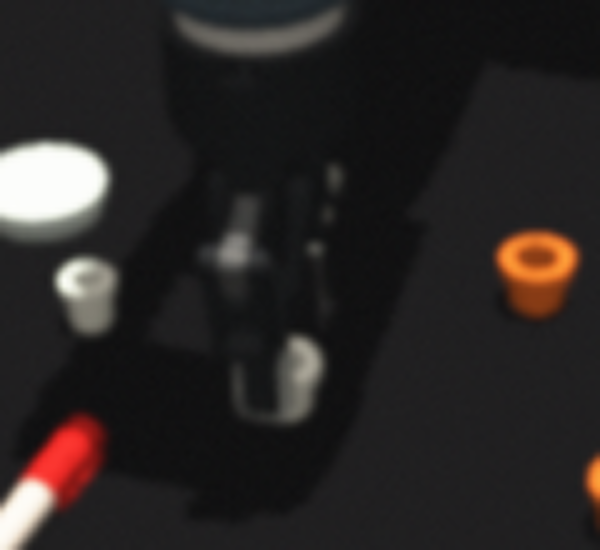

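The front fingertip is at crop (262,415) with the basket behind it. From this ray I check the tip height before closing.

Run:
```python
from h import *
S=dict(np.load('scene1.npz'))
for h in (.015,.02,.025,.03): print(h,ray(S,292.4,272.8,h).round(4))
for d in(28,35,42): print(d,.5837+d/1000*np.cos(np.radians(18.5)),-.1737-d/1000*np.sin(np.radians(18.5)))
```

```text
0.015 [ 0.606  -0.1835  0.015 ]
0.02 [ 0.6119 -0.1839  0.02  ]
0.025 [ 0.6179 -0.1843  0.025 ]
0.03 [ 0.6238 -0.1847  0.03  ]
28 0.6102530623457736 -0.18258453037934258
35 0.616891327932217 -0.18480566297417822
42 0.6235295935186603 -0.18702679556901386
```

The tip is at about 22 mm now and will be near 20 mm once closed, so I grip.

Call:
{"name": "servo_tool", "arguments": {
  "series": "0 0 0 0 0 0 0; 0.5 0 0 0 0 0 0; 1 0 0 0 0 0 0; 1 0 0 0 0 0 0; 1 0 0 0 0 0 0; 1 0 0 0 0 0 0; 1 0 0 0 0 0 0; 1 0 0 0 0 0 0"
}}

```text
time_s: 3.2
eef_pos: [0.584, -0.1737, 0.0449]
eef_rot: [0.001, 0.812, 0.584, 0.0]
wrist_force: [-1.1, 0.1, 5.3]
opening: 0.326
grasp_force: 58.7
```

Call:
{"name": "servo_tool", "arguments": {
  "series": "1 0 0 0 0 0 0; 1 0 0 -0.003 0 0 0; 1 0 0 -0.008 0 0 0; 1 0 0 -0.015 0 0 0; 1 0 0 -0.025 0 0 0; 1 0 0 -0.04 0 0 0; 1 0 0 -0.06 0 0 0; 1 0 0 -0.08 0 0 0; 1 0 0 -0.09 0 0 0; 1 0 0 -0.09 0 0 0"
}}

```text
time_s: 4.03
eef_pos: [0.5854, -0.1745, 0.1376]
eef_rot: [0.003, 0.812, 0.584, 0.001]
wrist_force: [0.6, -0.6, 0.4]
opening: 0.324
grasp_force: 59.1
```

Run:
```python
from h import *
c=cam('scene'); cv2.imwrite('pics/lift.png',cv2.resize(c['img'][160:280,240:360],None,fx=5,fy=5,interpolation=cv2.INTER_CUBIC)[:,:,::-1])
```

```text
(no output)
```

View pics/lift.png

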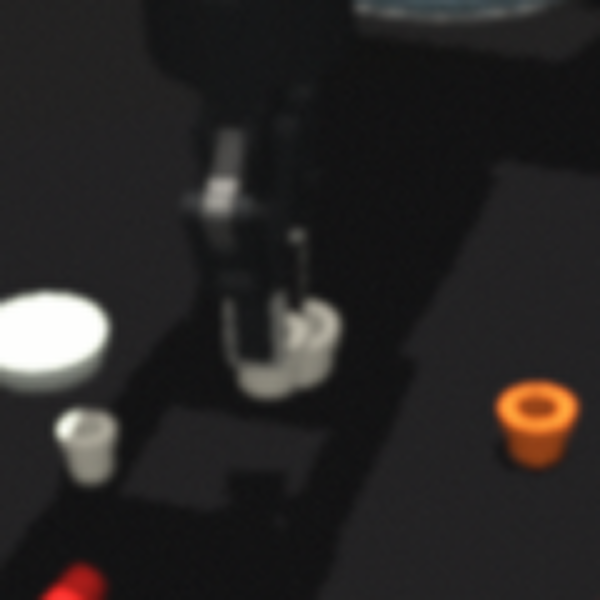

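The held basket is visible below the front finger, at crop (268,380). The wide basket stands behind it at crop (315,345), still on the bench. Next I carry it over the hole, 5 mm outward so the rim clears the end of the handle bar.

Call:
{"name": "servo_tool", "arguments": {
  "series": "1 0.01 -0.003 -0.02 0 0 0; 1 0.03 -0.009 -0.0375 0 0 0; 1 0.06 -0.018 -0.0375 0 0 0; 1 0.095 -0.029 -0.0375 0 0 0; 1 0.13 -0.04 -0.0375 0 0 0; 1 0.165 -0.0505 -0.0375 0 0 0; 1 0.2 -0.061 -0.0375 0 0 0; 1 0.235 -0.072 -0.0375 0 0 0; 1 0.27 -0.0825 -0.0375 0 0 0; 1 0.305 -0.093 -0.0375 0 0 0; 1 0.335 -0.102 -0.0375 0 0 0; 1 0.3513 -0.1074 -0.0375 0 0 0"
}}

```text
time_s: 5.08
eef_pos: [0.592, 0.1972, 0.1697]
eef_rot: [-0.001, 0.811, 0.585, -0.001]
wrist_force: [-0.3, -0.9, 0.1]
opening: 0.319
grasp_force: 59.2
```

Call:
{"name": "servo_tool", "arguments": {
  "series": "1 0 0 0 0 0 0; 1 0 0 0 0 0 0; 1 0 0 0 0 0 0"
}}

```text
time_s: 5.33
eef_pos: [0.5928, 0.1929, 0.1702]
eef_rot: [-0.0, 0.812, 0.584, -0.001]
wrist_force: [1.1, -0.2, -0.3]
opening: 0.327
grasp_force: 59.2
```

Run:
```python
from h import *
go([.5949,.1929,.1185],-18.5)
S=cam('scene');T=cam('top')
a=cv2.resize(S['img'][150:260,410:510],None,fx=4,fy=4,interpolation=cv2.INTER_CUBIC)
b=cv2.resize(T['img'][170:280,120:220],None,fx=4,fy=4,interpolation=cv2.INTER_CUBIC)
cv2.imwrite('pics/over.png',np.hstack([a,b])[:,:,::-1])
```

```text
now 5.3333 [0.5928 0.1929 0.1702] shift mm [ 0.7  2.1 51.7] turn [-0.1  0.1 -0. ]
```

View pics/over.png

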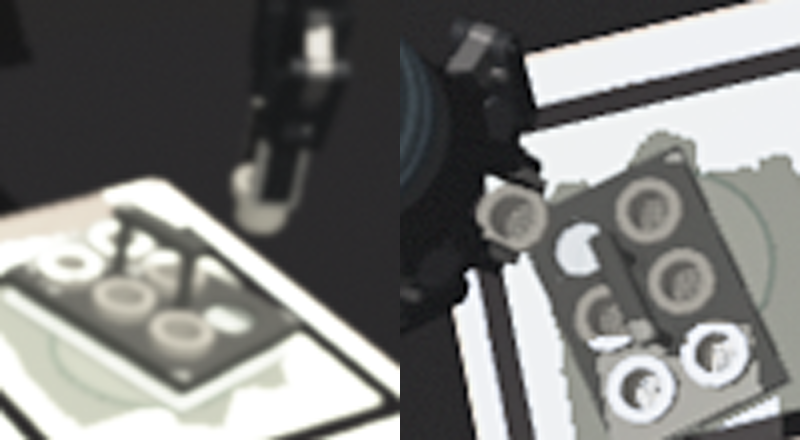

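The top view shows the held basket's rim at crop (510,217), full pixel about (147.5,224), level and unobscured, with the empty hole at crop (578,249). That lets me calibrate the top camera against the tool.

Run:
```python
from h import *
T=cam('top'); o=ctrl.get_obs(); g=T['img'].min(2).astype(int)
roi=T['img'][205:245,130:165]
P=pts(T); Z=P[...,2]
k=((Z>.125)&(Z<.16)&(g>90)).astype(np.uint8); k[:, :125]=0;k[:,175:]=0;k[:195]=0;k[255:]=0
cs,_=cv2.findContours(k,cv2.RETR_EXTERNAL,cv2.CHAIN_APPROX_NONE); q=max(cs,key=cv2.contourArea)
e=cv2.fitEllipse(q); print(e, 'rim z',np.median(Z[k>0]),np.percentile(Z[k>0],[80,95]),'n',k.sum())
for h in(.1475,.1497,.152): print(h,ray(T,*e[0],h).round(4))
print((np.array(cv2.minEnclosingCircle(q)[0])).round(1), o['eef_pos'].round(4), np.cos(.3229))
# hole circle in the top view (first picture): bright hole in deck
T1=dict(np.load('top1.npz')); print('mean P of rim',P[k>0].mean(0).round(4))
```

```text
((148.11715698242188, 223.45767211914062), (14.972146034240723, 18.494979858398438), 116.0714111328125) rim z 0.14852575216550756 [0.15076472 0.15276476] n 218
0.1475 [0.5942 0.1902 0.1475]
0.1497 [0.5937 0.1894 0.1497]
0.152 [0.5933 0.1886 0.152 ]
[147.9 223.3] [0.5934 0.1923 0.171 ] 0.9483191848031786
mean P of rim [0.5951 0.1909 0.144 ]
```

The rim reads (0.5937, 0.1894) in the top view against TCP (0.593, 0.1926), so I shift the hole target to TCP (0.5926, 0.1889). I descend outside the bar, then move in over the hole.

Call:
{"name": "servo_tool", "arguments": {
  "series": "1 0.0015 0.0003 0.01 0 0 0; 1 0.0015 0.0003 0.025 0 0 0; 1 0.0015 0.0003 0.04 0 0 0; 1 0.0015 0.0003 0.048 0 0 0; 1 0.0015 0.0003 0.052 0 0 0; 1 0.0015 0.0003 0.052 0 0 0; 1 -0.001 0.0003 0.052 0 0 0; 1 -0.0035 0.0003 0.052 0 0 0; 1 -0.0035 0.0003 0.052 0 0 0; 1 -0.0035 0.0003 0.052 0 0 0; 1 -0.0035 0.0003 0.052 0 0 0"
}}

```text
time_s: 6.4
eef_pos: [0.5929, 0.1903, 0.1201]
eef_rot: [0.0, 0.812, 0.584, 0.0]
wrist_force: [0.5, -0.8, 0.1]
opening: 0.323
grasp_force: 59.2
```

Run:
```python
from h import *
go([.5926,.1889,.1],-18.5); print(ctrl.get_obs()['wrist_force'])
S=cam('scene');T=cam('top')
a=cv2.resize(S['img'][180:250,430:500],None,fx=5.6,fy=5.6,interpolation=cv2.INTER_CUBIC)
b=cv2.resize(T['img'][200:270,130:200],None,fx=5.6,fy=5.6,interpolation=cv2.INTER_CUBIC)
cv2.imwrite('pics/over2.png',np.hstack([a,b])[:,:,::-1])
```

```text
now 6.4 [0.5929 0.1903 0.1201] shift mm [-1.4  0.2 20.1] turn [ 0.1 -0.  -0. ]
[ 0.51978529 -0.79537049  0.0694483 ]
```

View pics/over2.png

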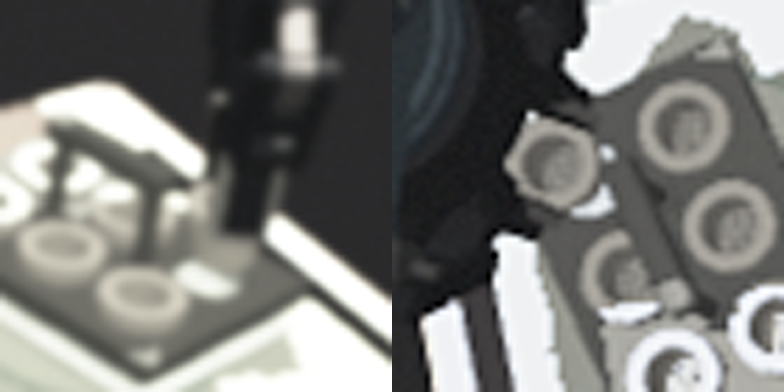

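The top crop shows the held rim at crop (556,162), level, with the hole's crescent still visible below right. I compute the remaining offset in the same camera.

Run:
```python
from h import *
T=dict(np.load('top1.npz'))
th=np.radians(26.5); hole=np.array([.5665,.1515])+np.array([[np.cos(th),-np.sin(th)],[np.sin(th),np.cos(th)]])@[.039,.0195]
a=np.array([.948,-.317]);u=np.array([.317,.948])
for px in((159.3,228.9),(158.8,228.5)):
    for h in(.098,.0996): 
        r=ray(T,*px,h)[:2]; d=hole-r; print(px,h,r.round(4),hole.round(4),'tool x,y mm',(d@u*1000).round(1),(d@a*1000).round(1))
```

```text
(159.3, 228.9) 0.098 [0.593  0.1863] [0.5927 0.1864] tool x,y mm -0.0 -0.3
(159.3, 228.9) 0.0996 [0.5927 0.1857] [0.5927 0.1864] tool x,y mm 0.6 -0.2
(158.8, 228.5) 0.098 [0.5937 0.1872] [0.5927 0.1864] tool x,y mm -1.2 -0.7
(158.8, 228.5) 0.0996 [0.5935 0.1867] [0.5927 0.1864] tool x,y mm -0.6 -0.6
```

The offset is within about 0.5 mm. I lower slowly and watch the force.

Call:
{"name": "servo_tool", "arguments": {
  "series": "1 -0.0004 -0.0003 0.002 0 0 0; 1 -0.0004 -0.0003 0.004 0 0 0; 1 -0.0004 -0.0003 0.006 0 0 0; 1 -0.0004 -0.0003 0.007 0 0 0; 1 -0.0004 -0.0003 0.008 0 0 0; 1 -0.0004 -0.0003 0.009 0 0 0; 1 -0.0004 -0.0003 0.01 0 0 0; 1 -0.0004 -0.0003 0.011 0 0 0; 1 -0.0004 -0.0003 0.011 0 0 0"
}}

```text
time_s: 7.25
eef_pos: [0.592, 0.19, 0.108]
eef_rot: [-0.0, 0.812, 0.584, -0.0]
wrist_force: [0.3, -0.6, -0.1]
opening: 0.325
grasp_force: 59.3
```

No contact force with the foot about 5 mm in. Continuing.

Call:
{"name": "servo_tool", "arguments": {
  "series": "1 0 0 0.001 0 0 0; 1 0 0 0.002 0 0 0; 1 0 0 0.003 0 0 0; 1 0 0 0.004 0 0 0; 1 0 0 0.005 0 0 0; 1 0 0 0.006 0 0 0; 1 0 0 0.007 0 0 0; 1 0 0 0.007 0 0 0"
}}

```text
time_s: 7.92
eef_pos: [0.592, 0.19, 0.1011]
eef_rot: [-0.0, 0.812, 0.584, -0.0]
wrist_force: [1.4, -0.8, 0.3]
opening: 0.326
grasp_force: 59.2
```

Call:
{"name": "servo_tool", "arguments": {
  "series": "1 0 0 0.0005 0 0 0; 1 0 0 0.001 0 0 0; 1 0 0 0.001 0 0 0; 0.2 0 0 0.001 0 0 0; 0.2 0 0 0.001 0 0 0; 0.2 0 0 0.001 0 0 0; 0.2 0 0 0.001 0 0 0"
}}

```text
time_s: 8.5
eef_pos: [0.592, 0.1901, 0.1004]
eef_rot: [-0.0, 0.812, 0.584, -0.0]
wrist_force: [0.4, 0.4, -0.6]
opening: 0.399
grasp_force: 0.0
```

Call:
{"name": "servo_tool", "arguments": {
  "series": "0.2 0 0 -0.004 0 0 0; 0.2 0 0 -0.01 0 0 0; 0.2 0 0 -0.02 0 0 0; 0.2 0 0 -0.04 0 0 0; 0.2 0 0 -0.06 0 0 0; 0.2 0.02 0 -0.08 0 0 0; 0.2 0.05 0 -0.1 0 0 0; 0.2 0.08 0 -0.1 0 0 0; 0.2 0.08 0 -0.1 0 0 0"
}}

```text
time_s: 9.25
eef_pos: [0.6196, 0.2705, 0.2044]
eef_rot: [0.0, 0.811, 0.585, 0.004]
wrist_force: [-0.1, -0.2, -0.1]
opening: 0.399
grasp_force: 0.0
```

Run:
```python
from h import *
T=cam('top');S=cam('scene'); P=pts(T); Z=P[...,2]
th=np.radians(26.5); Rz=np.array([[np.cos(th),-np.sin(th)],[np.sin(th),np.cos(th)]])
print('t',ctrl.get_obs()['time_s'],ctrl.get_obs()['eef_pos'])
loc=(P[...,:2]-[.5665,.1515])@Rz
for h in((-39,-19.5),(-39,19.5),(0,-19.5),(39,-19.5),(39,19.5)):
    d=np.hypot(loc[...,0]-h[0]/1e3,loc[...,1]-h[1]/1e3); m=(d>.0125)&(d<.015)&(T['z_map']>0); print(h,m.sum(),np.percentile(Z[m],[25,50,75]).round(4))
for nm,lo in(('handle',.106),('deck+',.064)):
    k=(Z>lo)&(Z<.125)&(np.abs(loc[...,0])<.08)&(np.abs(loc[...,1])<.06); print(nm,cv2.minAreaRect(P[k][:,:2].astype(np.float32)))
a=cv2.resize(S['img'][180:260,410:510],None,fx=4,fy=4,interpolation=cv2.INTER_CUBIC)
b=cv2.resize(T['img'][200:280,130:230],None,fx=4,fy=4,interpolation=cv2.INTER_CUBIC)
cv2.imwrite('pics/seat.png',np.hstack([a,b])[:,:,::-1])
```

```text
t 9.35 [0.61765985 0.26681294 0.20145477]
(-39, -19.5) 60 [0.0745 0.0757 0.077 ]
(-39, 19.5) 67 [0.0745 0.0762 0.0772]
(0, -19.5) 71 [0.0745 0.0766 0.0775]
(39, -19.5) 74 [0.0722 0.0744 0.0762]
(39, 19.5) 281 [0.4678 0.499  0.5193]
handle ((0.5668290257453918, 0.15220914781093597), (0.057705629616975784, 0.012702267616987228), 25.507095336914062)
deck+ ((0.5669528245925903, 0.15271641314029694), (0.13121725618839264, 0.08912897109985352), 26.94685173034668)
```

View pics/seat.png

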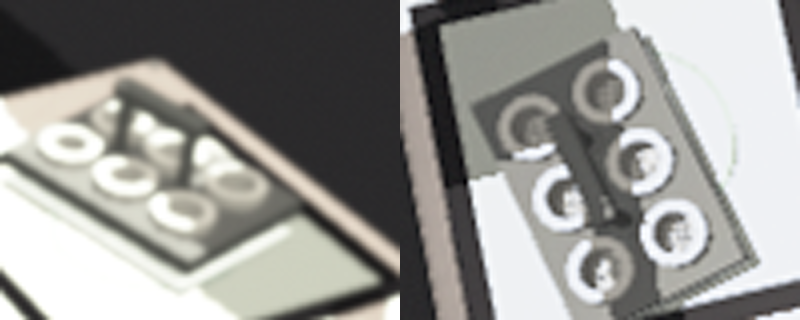

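Both views show the basket seated: the sixth rim at scene crop (238,185) and top crop (530,127) is level with the others. Now the handle.

Run:
```python
from h import *
T=cam('top'); P=pts(T); Z=P[...,2]; th=np.radians(26.5); Rz=np.array([[np.cos(th),-np.sin(th)],[np.sin(th),np.cos(th)]])
loc=(P[...,:2]-[.5665,.1515])@Rz; d=np.hypot(loc[...,0]-.039,loc[...,1]-.0195); m=(d>.0125)&(d<.015)&(Z<.1); print(m.sum(),np.percentile(Z[m],[25,50,75]))
go([.566,.1548,.175],-63.5)
```

```text
54 [0.07271863 0.07544399 0.07678418]
now 9.4 [0.6172 0.2659 0.2007] shift mm [-121.6  -13.4   25.8] turn [ 0.  0. 45.]
```

The seated rim's top is at 75.4 mm against the 76 mm expected, so it is seated.

Call:
{"name": "servo_tool", "arguments": {
  "series": "0 -0.02 -0.002 0 0 0 6; 0 -0.045 -0.005 0 0 0 12; 0 -0.07 -0.008 0 0 0 18; 0 -0.095 -0.0105 0 0 0 24; 0 -0.115 -0.0125 0 0 0 30; 0 -0.1216 -0.0134 0 0 0 36; 0 -0.1216 -0.0134 0.01 0 0 42; 0 -0.1216 -0.0134 0.02 0 0 45; 0 -0.1216 -0.0134 0.0258 0 0 45; 0 -0.1216 -0.0134 0.0258 0 0 45; 0 -0.1216 -0.0134 0.0258 0 0 45; 0 -0.1216 -0.0134 0.0258 0 0 45"
}}

```text
time_s: 10.4
eef_pos: [0.5663, 0.1546, 0.175]
eef_rot: [0.0, 0.973, 0.229, 0.0]
wrist_force: [0.0, 0.1, -0.4]
opening: 0.499
grasp_force: 0.0
```

Run:
```python
from h import *
go([.566,.1548,.114],-63.5)
```

```text
now 10.4 [0.5663 0.1546 0.175 ] shift mm [-0.3 -0.3 61. ] turn [ 0. -0.  0.]
```

Call:
{"name": "servo_tool", "arguments": {
  "series": "0 -0.0003 -0.0003 0.01 0 0 0; 0 -0.0003 -0.0003 0.022 0 0 0; 0 -0.0003 -0.0003 0.034 0 0 0; 0 -0.0003 -0.0003 0.044 0 0 0; 0 -0.0003 -0.0003 0.051 0 0 0; 0 -0.0003 -0.0003 0.056 0 0 0; 0 -0.0003 -0.0003 0.059 0 0 0; 0 -0.0003 -0.0003 0.061 0 0 0; 0 -0.0003 -0.0003 0.061 0 0 0; 0 -0.0003 -0.0003 0.061 0 0 0"
}}

```text
time_s: 11.23
eef_pos: [0.5661, 0.155, 0.114]
eef_rot: [0.0, 0.973, 0.229, 0.0]
wrist_force: [-0.1, -1.7, -0.6]
opening: 0.503
grasp_force: 0.0
```

Call:
{"name": "servo_tool", "arguments": {
  "series": "0.3 0 0 0 0 0 0; 0.4 0 0 0 0 0 0; 0.5 0 0 0 0 0 0; 0.55 0 0 0 0 0 0; 0.6 0 0 0 0 0 0; 0.65 0 0 0 0 0 0; 0.7 0 0 0 0 0 0; 0.75 0 0 0 0 0 0; 0.8 0 0 0 0 0 0; 1 0 0 0 0 0 0; 1 0 0 0 0 0 0; 1 0 0 0 0 0 0"
}}

```text
time_s: 12.23
eef_pos: [0.5664, 0.1543, 0.1141]
eef_rot: [0.001, 0.973, 0.229, 0.001]
wrist_force: [0.3, -4.6, 2.7]
opening: 0.131
grasp_force: 58.6
```

Gripped at 11 mm opening and 59 N. Now a gentle, straight lift.

Call:
{"name": "servo_tool", "arguments": {
  "series": "1 0 0 -0.001 0 0 0; 1 0 0 -0.002 0 0 0; 1 0 0 -0.003 0 0 0; 1 0 0 -0.004 0 0 0; 1 0 0 -0.006 0 0 0; 1 0 0 -0.008 0 0 0; 1 0 0 -0.01 0 0 0; 1 0 0 -0.012 0 0 0; 1 0 0 -0.014 0 0 0; 1 0 0 -0.016 0 0 0; 1 0 0 -0.018 0 0 0; 1 0 0 -0.02 0 0 0"
}}

```text
time_s: 13.23
eef_pos: [0.5657, 0.1551, 0.1338]
eef_rot: [-0.0, 0.973, 0.229, -0.0]
wrist_force: [0.6, 0.5, -1.3]
opening: 0.125
grasp_force: 58.9
```

Call:
{"name": "servo_tool", "arguments": {
  "series": "1 0 0 -0.002 0 0 0; 1 0 0 -0.005 0 0 0; 1 0 0 -0.008 0 0 0; 1 0 0 -0.011 0 0 0; 1 0 0 -0.014 0 0 0; 1 0 0 -0.017 0 0 0; 1 0 0 -0.02 0 0 0; 1 0 0 -0.023 0 0 0; 1 0 0 -0.026 0 0 0; 1 0 0 -0.028 0 0 0; 1 0 0 -0.03 0 0 0; 1 0 0 -0.03 0 0 0"
}}

```text
time_s: 14.23
eef_pos: [0.566, 0.155, 0.1641]
eef_rot: [0.0, 0.973, 0.229, 0.0]
wrist_force: [0.3, -0.2, -1.7]
opening: 0.128
grasp_force: 58.9
```

Call:
{"name": "servo_tool", "arguments": {
  "series": "1 0 0 -0.002 0 0 0; 1 0 0 -0.005 0 0 0; 1 0 0 -0.008 0 0 0; 1 0 0 -0.011 0 0 0; 1 0 0 -0.014 0 0 0; 1 0 0 -0.017 0 0 0; 1 0 0 -0.02 0 0 0; 1 0 0 -0.023 0 0 0; 1 0 0 -0.026 0 0 0; 1 0 0 -0.028 0 0 0; 1 0 0 -0.03 0 0 0; 1 0 0 -0.03 0 0 0"
}}

```text
time_s: 15.23
eef_pos: [0.566, 0.155, 0.1941]
eef_rot: [0.0, 0.973, 0.229, 0.0]
wrist_force: [0.0, -0.0, -1.2]
opening: 0.128
grasp_force: 58.9
```

Call:
{"name": "servo_tool", "arguments": {
  "series": "1 0 0 0 0 0 0; 1 0 0 0 0 0 0; 1 0 0 0 0 0 0; 1 0 0 0 0 0 0; 1 0 0 0 0 0 0; 1 0 0 0 0 0 0"
}}

```text
time_s: 15.73
eef_pos: [0.5657, 0.1549, 0.1935]
eef_rot: [-0.0, 0.973, 0.229, -0.0]
wrist_force: [-0.2, 0.1, -1.9]
opening: 0.128
grasp_force: 58.9
```

Run:
```python
from h import *
T=cam('top');P=pts(T);Z=P[...,2]
th=np.radians(26.5); Rz=np.array([[np.cos(th),-np.sin(th)],[np.sin(th),np.cos(th)]]); loc=(P[...,:2]-[.5665,.1515])@Rz
for C,n in((T,'top'),(cam('scene'),'scene')):
  P=pts(C);loc=(P[...,:2]-[.5665,.1535])@Rz
  m=(np.abs(loc[...,0])<.068)&(np.abs(loc[...,1])<.048)&(P[...,2]>.13)&(P[...,2]<.166)
  A=np.c_[loc[m],np.ones(m.sum())]; r=np.linalg.lstsq(A,P[m][:,2],rcond=None)[0]; print(n,m.sum(),'tilt deg',np.degrees(r[:2]).round(2),'z',r[2].round(4))
  for h in((-39,-19.5),(-39,19.5),(0,-19.5),(0,19.5),(39,-19.5),(39,19.5)):
    d=np.hypot(loc[...,0]-h[0]/1e3,loc[...,1]-h[1]/1e3); k=(d>.0125)&(d<.0155)&m; print(h,k.sum(),np.median(P[k][:,2]).round(4) if k.sum() else '')
o=ctrl.get_obs(); print(o['time_s'],o['eef_pos'],o['eef_rot'],o['wrist_force'],o['torque'])
```

```text
top 2089 tilt deg [-0.37 -0.21] z 0.1483
(-39, -19.5) 93 0.1554
(-39, 19.5) 101 0.1549
(0, -19.5) 55 0.155
(0, 19.5) 31 0.1551
(39, -19.5) 15 0.1563
(39, 19.5) 0 
scene 1644 tilt deg [-1.28  3.23] z 0.1508
(-39, -19.5) 67 0.1536
(-39, 19.5) 26 0.1527
(0, -19.5) 75 0.1538
(0, 19.5) 48 0.1527
(39, -19.5) 86 0.1536
(39, 19.5) 65 0.1539
15.8333 [0.56576946 0.15493834 0.19355693] [-6.05243353e-06  9.73447927e-01  2.28908565e-01 -4.54711295e-05] [-0.11622104 -0.33169195 -2.01032611] [ 0.00995316  0.02222932 -0.0169322 ]
```

The carrier is level (tilt under 0.4°), all six rims are at the same height, and the load is 1.9 N, which matches a full carrier. It is 8 cm up, so I hand in.

```bash
python3 -c "
from bench import ctrl
print(ctrl.hand_in())"
```

```text
the job is handed in; nothing more can be done
None
```

The middle basket is seated in the empty hole, and the arm is holding the full carrier level about 8 cm above the plate with all six baskets in; the job was handed in at about 16 s, and no verdict came back.

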